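Stack damp wooden test slats crosswise on the bench dryer and set its fan dial

TASK

Two wooden slats already lie parallel on the bench dryer. Build the stack up for drying: lay the two slats from the worktop flat and square across them, one near each end of the lower slats and centred sideways, then lay the wide cover board flat on top, centred over the stack and running the same way as the lowest slats. Finally turn the dryer's dial clockwise until its pointer stands at the long index mark, and leave the other things on the bench where they are.

Things in the scene. Friction and masses are not known exactly. Their poses are not given: they have to be found in the camera images.
- slat_1: loose plain pale wooden test slat, 150 x 26 x 18 mm, 35 to 70 g; origin at the centre of its underside; x runs along its length, y across its width, z up. Starts on the worktop; interchangeable with slat_2
- slat_2: loose plain pale wooden test slat, 150 x 26 x 18 mm, 35 to 70 g; origin at the centre of its underside; x runs along its length, y across its width, z up. Starts on the worktop; interchangeable with slat_1
- cover_board: plain pale wooden board, more than twice as wide as the slats, 150 x 56 x 16 mm, 60 to 130 g; origin at the centre of its underside; x along its 150 mm length, y across its width, z up. Starts on the worktop
- under_slat_1: lowest layer, left: plain pale wooden test slat, 150 x 26 x 18 mm, 35 to 70 g; origin at the centre of its underside; x runs along its length, y across its width, z up. Lies loose on the dryer about 50 mm to the bed's +y side, along the bed's x
- under_slat_2: lowest layer, right: plain pale wooden test slat, 150 x 26 x 18 mm, 35 to 70 g; origin at the centre of its underside; x runs along its length, y across its width, z up. Lies loose on the dryer about 50 mm to the bed's -y side, along the bed's x
- bed (a point): centre of the slotted metal bed (196 x 208 mm), on its surface, on top of the bench dryer: a grey box fixed to the worktop, 200 x 345 x 40 mm high. z up, x away from the robot along the lowest slats, y left. Second layer: undersides 18 mm above, along y at about x = +50 and -50 mm; cover board 36 mm above. Dial panel at the -y side
- fan_dial (a joint): angle of the dryer's dial, rad: 0 at the stop, grows clockwise seen from above, to 2.1; the long index mark is at 1.4. Turns stiffly (0.04 N m) and stays where it is left; starts between 0 and 0.5
- dial_grip (a point): on the dial's upright axis, 180 mm to the bed's -y side, 22 mm above the panel: the height to grip. The dial is a black bar 56 mm long, 14 mm thick, top 33 mm above the panel, on a grey disc 62 mm across, 8 mm high. z up; x along the bar to its white pointer line, turning with it: 0.7 rad left of the bed's x at joint 0, 0.7 rad right of it at the index mark
- timer: bystander: small white timer, 60 x 62 x 17 mm, flat behind the slats; origin at the centre of its underside
- stapler: bystander: black stapler, 128 x 34 x 49 mm; origin at the centre of its underside
- specimen_cup: bystander: white lidded cup, 61 mm across, 67 mm high; origin at the centre of its underside
- tape_roll: bystander: flat roll of tape, 98 mm across, 25 mm high, lying at the right; origin at the centre of its underside
Not all that is in view belongs to the job. Leave any turquoise or yellow look-alike of the slat_1 alone.

How it is judged (in metres and radians):
On the way, in this order (a step that is already met when the one before it is completed fails the run):
1. the two slats lie square across the lowest pair, one near each end (x of under_slat_1 in the frame of bed between -0.02 and 0.02 m and y of under_slat_1 in the frame of bed between 0.03 and 0.07 m and z of under_slat_1 in the frame of bed between -0.004 and 0.004 m and angle between the x axis of each of under_slat_1, under_slat_2 and the x axis of bed, either way round below 0.2 rad and angle between each of under_slat_1, under_slat_2's own z axis and vertical below 0.08 rad and x of under_slat_2 in the frame of bed between -0.02 and 0.02 m and y of under_slat_2 in the frame of bed between -0.07 and -0.03 m and z of under_slat_2 in the frame of bed between -0.004 and 0.004 m and ((x of slat_1 in the frame of bed between 0.03 and 0.07 m and y of slat_1 in the frame of bed between -0.02 and 0.02 m and z of slat_1 in the frame of bed between 0.014 and 0.022 m and angle between the x axis of each of slat_1, slat_2 and the y axis of bed, either way round below 0.2 rad and angle between each of slat_1, slat_2's own z axis and vertical below 0.08 rad and x of slat_2 in the frame of bed between -0.07 and -0.03 m and y of slat_2 in the frame of bed between -0.02 and 0.02 m and z of slat_2 in the frame of bed between 0.014 and 0.022 m) or (x of slat_2 in the frame of bed between 0.03 and 0.07 m and y of slat_2 in the frame of bed between -0.02 and 0.02 m and z of slat_2 in the frame of bed between 0.014 and 0.022 m and angle between the x axis of each of slat_2, slat_1 and the y axis of bed, either way round below 0.2 rad and angle between each of slat_2, slat_1's own z axis and vertical below 0.08 rad and x of slat_1 in the frame of bed between -0.07 and -0.03 m and y of slat_1 in the frame of bed between -0.02 and 0.02 m and z of slat_1 in the frame of bed between 0.014 and 0.022 m))), for 0.2 s.
2. the cover board lies flat and centred on the second layer, along the lowest slats (all of step 1 and x of cover_board in the frame of bed between -0.02 and 0.02 m and y of cover_board in the frame of bed between -0.02 and 0.02 m and z of cover_board in the frame of bed between 0.032 and 0.04 m and angle between the x axis of cover_board and the x axis of bed, either way round below 0.2 rad and angle between cover_board's own z axis and vertical below 0.08 rad), for 0.2 s.
3. the dial's pointer stands at the long index mark (value of joint fan_dial between 1.25 and 1.55 rad), for 0.2 s.
At the end, for the whole second after the job is handed in: At rest: lowest slats still in place (within 20 mm); two slats flat across them, 30 to 70 mm either side of the bed's centre, centred within 20 mm; cover board flat on top along the lowest slats, centred within 20 mm; directions within 0.2 rad; dial at 1.4 within 0.15 rad (all of step 2 and all of step 3 and linear speed of each of under_slat_1, under_slat_2, slat_1, slat_2, cover_board below 0.02 m/s); the robot touches nothing.
It fails at once if a bystander (timer, stapler, cup, tape roll) is moved by more than 30 mm (distance of any of timer, stapler, specimen_cup, tape_roll from where it was at the start of the episode above 0.03 m).
It also fails if it takes over 72 s, if anything falls off the work surface, if the arm or the gripper's body presses on something with over 40 N, if the wrist force passes 120 N, or if a joint passes its speed limit or range.

ROBOT

A 6-joint arm with a two-finger parallel gripper is mounted at the origin on a cart in front of the work surface, level with it; the furniture and walls round the work are solid. World frame = base frame: x ahead of the robot, y to its left, z up, the work surface at z = 0. Lengths are in mm, angles in rad, forces in N, time in s.
With the tool pointing down it reaches from about 350 to 875 mm from the base axis. Payload 4.2 kg.
Tool frame: the origin (TCP) lies between the finger pads; the fingertips stand 14 mm ahead of it and the grasp point (between the pads) lies 5 mm behind it; z points along the fingers, y is the line along which they close (so a half turn about z gives the same grasp; the last joint's range is limited). The gripper opens to 85 mm and grips with 20 to 120 N. Pads are 22 mm wide; open, the fingers measure 114 mm over their backs; the gripper's body (76 mm by 85 mm) begins 54 mm behind the grasp point. The pads swing forward as they close: fully open they stand 13 mm farther back than shut.
Start: joints at [1.511, 0.385, 0.008, 0, -1.194, -0.259], TCP at [195.859, 593.497, 245.312] pointing down, gripper open.
Joint ranges: [-3.14, 3.14], [-1.21, 2.06], [-1.07, 1.41], [-3.16, 2.05], [-2.99, -0.16], [-3.1, 3.1]. Speed limits (rad/s): [2.79, 2.79, 3.14, 3.14, 3.14, 3.14].

INTERFACE

Orientations are given as a unit quaternion [x, y, z, w].
In Python, from bench import * gives the robot as it stands.
- The arm moves only by the tool carry_out, never from a script. Its argument "motion" is a list of rows, each a list of 7 numbers: the turn, a rotation vector about the tool's x, y, z in rad, then the shift along the tool's x, y, z in mm, then the opening, from -1 (shut) to 1 (fully open), so that 0 is half open. A call has 1 to 5 rows; each row is the pose to reach, as a shift and turn from the pose commanded when the call began, along the tool's axes at that moment; what a row does not reach only later rows make up. A row lasts 1/8 s, in which the tool goes at most 62.5 mm and 10.7 degrees, less where a joint would pass 70% of its speed; a pose out of reach is approached as far as the arm can. A call with a gripper value outside its range is refused whole. The fingers move at their own pace and stop on an object; the grip force is fixed at half the most. Time passes only in rows, so rows that repeat a pose let the fingers close. It gives the time, the measured TCP pose, the force, the opening and the grip force at its end, in the units of the state.
- read_state(): the state, without advancing time (a new reading comes with each control period).
- get_image(name): name is "scene" or "top" or "wrist"; returns a dict with "color" (420x560x3 uint8, blue, green, red), "mtx" (3x3 intrinsics, pixels), "k1" (the pictures are not rectified: a ray, as slopes to the right and down, at radius r is drawn at 1 + k1 r^2 times it, then the intrinsics apply), "position" and "orientation" of the camera in the world. Camera axes: x right, y down, z forward; pixel columns grow to the right and rows downward; lengths in mm; the calibration is good to about 2 mm. A picture is of the moment at which its call begins. There is no depth.
- job_done(): hands the job in; it is judged then, once.
The state is a dict: "clock": time; "joints": joint angles; "joint_vel": joint speeds; "joint_efforts": joint torques, N m; "position": TCP position; "ee_rot": TCP orientation; "contact_force": force on the tool from outside, world axes, zero at the start; "wrist_torque": the same for the moment, N m; "gripper_width": finger opening in mm; "grasp_force": force on a finger pad.
Only numpy, scipy, OpenCV 4.12 (cv2) and the standard library are available. Lean on these libraries where they do the work, as an engineer would, in place of code of your own. Each camera call takes 0.05 s, during which the arm holds its last target. There are 200 camera calls.

## Working session

There is one attempt and no reset: what is moved stays moved. The work goes in short steps, Python scripts to look and compute and a tool call to move; the robot and the scene stay as the last step left them, time stands still between calls to the robot, and variables do not carry over. Pictures are saved under pics/ and viewed, at most 10 in all, crops included, and the job is handed in when it is done.

Besides the shell and the picture viewer there is one more tool, called as name([rows], argument=value, ...), one row to a line, values as JSON. carry_out: Moves the arm, as the interface text tells. Its arguments: {"type":"object","properties":{"motion":{"type":"array"}},"required":["motion"]}

```bash
mkdir -p pics; ls; python3 - <<'E'
from bench import *
import cv2
for n in ("scene","top"):
    d=get_image(n); print(n,d["mtx"],d["k1"],d["position"],d["orientation"]); cv2.imwrite(f"pics/{n}0.png",d["color"])
    import pickle; pickle.dump(d,open(f"{n}.pkl","wb"))
s=read_state(); print(s)
E
```

```text
pics
scene [[471.01969456   0.         288.2495812 ]
 [  0.         471.01969456 210.00749642]
 [  0.           0.           1.        ]] -0.027302510860087913 [ 969.54963663 1627.19119707 1059.00832336] [ 0.10912089  0.86718643 -0.48106393 -0.0682482 ]
top [[519.46660165   0.         273.41476399]
 [  0.         519.46660165 215.34077297]
 [  0.           0.           1.        ]] -0.13162088478734657 [ 299.49087395  123.20026739 1912.31765059] [ 0.71244904 -0.6983045   0.05779316 -0.03804132]
{'clock': 0.1, 'joints': array([ 1.51057861e+00,  3.85500599e-01,  6.74865039e-03, -4.27635240e-04,
       -1.19398143e+00, -2.58630858e-01]), 'joint_vel': array([ 0.00012681, -0.00082021,  0.00069497,  0.00296722, -0.000435  ,
        0.00027513]), 'joint_efforts': array([-4.84399134e-04, -3.93317986e+01,  1.88930690e+01,  4.19799283e+00,
       -2.56746142e-03,  4.56209619e-06]), 'position': array([195.73199455, 593.04181923, 244.3139698 ]), 'ee_rot': array([ 9.87305835e-01, -1.58827612e-01, -1.01836627e-04,  9.83445174e-04]), 'contact_force': array([-0.66356677, -0.43812032,  0.35583219]), 'wrist_torque': array([ 0.00341285, -0.00923957,  0.04406785]), 'grasp_force': 0.0, 'gripper_width': 85.58031668113378}
```

View pics/top0.png

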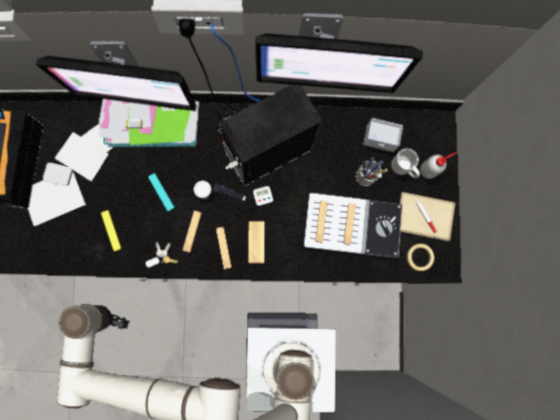

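View pics/scene0.png

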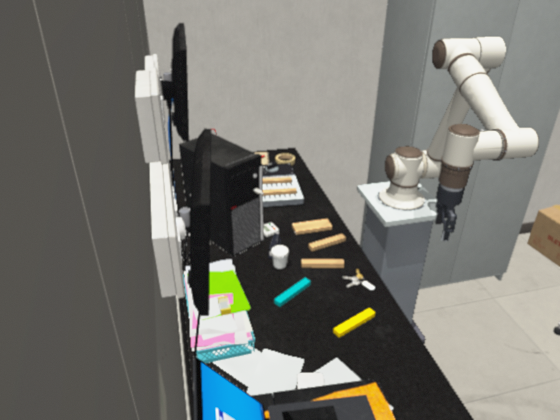

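The top view shows slats at about (192,231) and (224,248), the board at (257,242), the dryer bed at (337,222) and the dial at (385,227). I'll enlarge that area to read corners.

```bash
cat >h.py <<'E'
import numpy as np, cv2, pickle
from scipy.spatial.transform import Rotation as R
def pt(d,uv,z):
    """pixel -> world point on plane z"""
    K=d["mtx"]; uv=np.atleast_2d(np.float64(uv))
    n=cv2.undistortPointsIter(uv[:,None],K,np.array([d["k1"],0,0,0,0.]),None,None,(3,50,1e-10))[:,0]
    r=R.from_quat(d["orientation"]).apply(np.c_[n,np.ones(len(n))]); p=np.array(d["position"])
    return p+r*((z-p[2])/r[:,2])[:,None]
def rect(d,poly,z,c):
    """segment wood within a pixel box at level z: c = (u0,v0,u1,v1)"""
    u0,v0,u1,v1=c; im=d["color"][v0:v1,u0:u1].astype(int)
    m=((im[...,2]>130)&(im[...,2]-im[...,0]>40)).astype(np.uint8)
    n,l,s,_=cv2.connectedComponentsWithStats(m); k=1+np.argmax(s[1:,4])
    cs,_=cv2.findContours(cv2.resize((l==k).astype(np.uint8)*255,None,fx=8,fy=8,interpolation=cv2.INTER_CUBIC)//128,0,2)
    q=max(cs,key=cv2.contourArea)[:,0]/8-0.5+0.0625+[u0,v0]
    P=pt(d,q,z)[:,:2].astype(np.float32)
    (cx,cy),(w,h),a=cv2.minAreaRect(P)
    if w<h: w,h,a=h,w,a+90
    return np.round([cx,cy,w,h,(a+90)%180-90],1)
E
python3 - <<'E'
from h import *
d=pickle.load(open("top.pkl","rb"))
for n,z,c in [("s1",18,(178,205,206,257)),("s2",18,(210,220,236,275)),("cov",16,(243,215,270,270)),("u1",58,(313,195,331,248)),("u2",58,(341,195,360,248))]:
    print(n,rect(d,None,z,c))
for n,u,z in [("timer",(263,195),17),("stapler",(230,192),40),("cup",(203,189),67),("dial",(385,227),60)]: print(n,pt(d,u,z).round(0))
cv2.imwrite("pics/c1.png",cv2.resize(d["color"][185:265,300:410],(770,560),interpolation=2))
E
```

```text
s1 [494.8 371.4 154.8  32.5 -14.1]
s2 [437.4 253.8 156.1  32.5  12.9]
cov [461.3 134.7 153.8  62.3   1.2]
u1 [537.  -99.  151.3  29.9  -6.9]
u2 [ 531.2 -201.9  151.9   30.2   -7.4]
timer [[634. 112.  17.]]
stapler [[638. 233.  40.]]
cup [[642. 330.  67.]]
dial [[ 519. -333.   60.]]
```

View pics/c1.png

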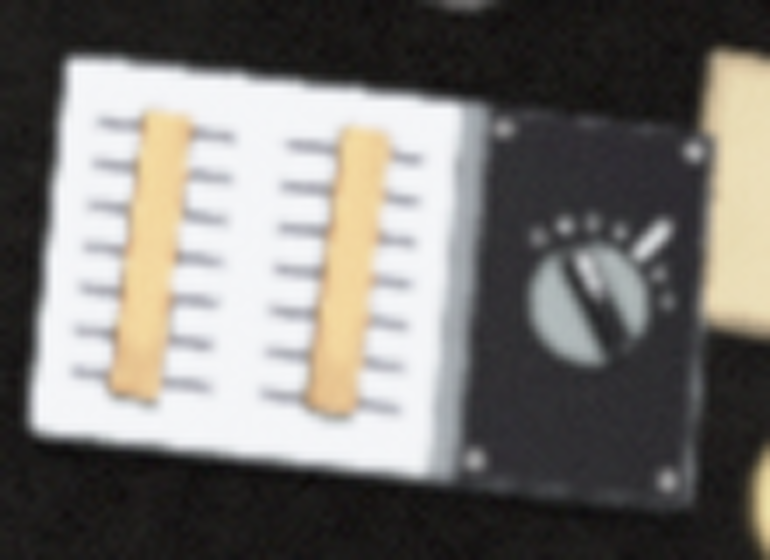

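The crop shows the bed's corners at about (67,57), (463,100), (430,472) and (30,435) in crop pixels (scale 7, offset 300,185). The dial disc is centred near (590,303), the bar runs (567,255) to (616,352), and the pointer is at its upper left.

```bash
python3 - <<'E'
from h import *
d=pickle.load(open("top.pkl","rb"))
f=lambda q:np.array(q)/7-.43+[300,185]
b=pt(d,f([(66,57),(465,100),(430,474),(29,437)]),40)[:,:2]
print(b.round(0), b.mean(0).round(1)); 
g=lambda v:np.degrees(np.arctan2(v[1],v[0])).round(1)
print([np.linalg.norm(b[i]-b[i-1]).round(0) for i in range(4)], "bed yaw",g(b[0]-b[3]),g(b[1]-b[2]),g(b[0]-b[1])-90,g(b[3]-b[2])-90)
o=pt(d,f([(66,57),(712,125),(690,510),(29,437)]),40)[:,:2]; print("box",[np.linalg.norm(o[i]-o[i-1]).round(0) for i in range(4)],g(o[0]-o[1])-90,g(o[3]-o[2])-90)
dl=pt(d,f([(590,303)]),48)[0]; print("dial",dl.round(1))
bar=pt(d,f([(567,255),(616,352),(577,252),(600,298)]),73); print(bar.round(0),g(bar[0]-bar[1]),g(bar[2]-bar[3]),bar[:2].mean(0))
mk=pt(d,f([(640,253),(668,225)]),40); print("mark",g(mk[1]-mk[0]),g(mk[1]-dl))
for a in (-4,-5,-6,-7):
  t=np.radians(a); print(a,b.mean(0)+180*np.array([np.sin(t),-np.cos(t)]))
E
```

```text
[[ 642.  -56.]
 [ 625. -268.]
 [ 427. -248.]
 [ 442.  -39.]] [ 534.1 -152.6]
[np.float64(201.0), np.float64(212.0), np.float64(198.0), np.float64(210.0)] bed yaw -5.0 -5.6 -4.799999999999997 -4.200000000000003
box [np.float64(201.0), np.float64(345.0), np.float64(205.0), np.float64(349.0)] -4.599999999999994 -5.299999999999997
dial [ 517.2 -331.5   48. ]
[[ 539. -314.   73.]
 [ 489. -339.   73.]
 [ 541. -319.   73.]
 [ 517. -331.   73.]] 26.9 26.6 [ 514.09934477 -326.16282346   73.        ]
mark -45.1 -45.7
-4 [ 521.51107558 -332.15252605]
-5 [ 518.37920716 -331.90604266]
-6 [ 515.25211746 -331.60493817]
-7 [ 512.13075904 -331.2493043 ]
```

```bash
cat >>h.py <<'E'
def plan(cur,wps):
    """cur=(x,y,z,yaw deg) commanded; wps=[(x,y,z,yaw,open,rows)]; prints calls of <=5 rows"""
    rows=[];c=np.array(cur,float)
    for *w,o,n in wps:
        w=np.array(w,float); m=max(np.linalg.norm(w[:3]-c[:3])/60,abs(w[3]-c[3])/10.5)
        if n<m: print("slow!",n,round(m,1)); n=int(np.ceil(m))
        rows+=[(c+(w-c)*k/n,o) for k in range(1,n+1)]; c=w
    c=np.array(cur,float)
    for i in range(0,len(rows),5):
        t=np.radians(c[3]);X=np.array([np.cos(t),np.sin(t)]);Y=np.array([np.sin(t),-np.cos(t)])
        out=[]
        for p,o in rows[i:i+5]:
            e=p-c; out.append([0,0,round(float(-np.radians(e[3])),3),round(float(e[:2]@X),1),round(float(e[:2]@Y),1),round(float(-e[2]),1),o])
        print(str(out).replace(" ","")); c=rows[min(i+4,len(rows)-1)][0]
def now():
    from bench import read_state
    s=read_state();m=R.from_quat(s["ee_rot"]).as_matrix()
    print("clk",round(s["clock"],2),s["position"].round(1),"yaw",np.degrees(np.arctan2(m[1,0],m[0,0])).round(1),"z",m[:,2].round(3),"w",round(s["gripper_width"],1),"g",round(s["grasp_force"],1),"F",s["contact_force"].round(1))
E
python3 - <<'E'
from h import *
plan((195.9,593.5,245.3,-18.3),[(495,371,100,-14,1,8),(495,371,30,-14,0.3,2)])
E
```

```text
[[0,0,-0.009,44.2,14.7,18.2,1],[0,0,-0.019,88.5,29.3,36.3,1],[0,0,-0.028,132.7,44.0,54.5,1],[0,0,-0.038,176.9,58.7,72.7,1],[0,0,-0.047,221.1,73.3,90.8,1]]
[[0,0,-0.009,43.5,16.7,18.2,1],[0,0,-0.019,87.0,33.4,36.3,1],[0,0,-0.028,130.5,50.2,54.5,1],[0,0,-0.028,130.5,50.2,89.5,0.3],[0,0,-0.028,130.5,50.2,124.5,0.3]]
```

carry_out([
  [0, 0, -0.009, 44.2, 14.7, 18.2, 1],
  [0, 0, -0.019, 88.5, 29.3, 36.3, 1],
  [0, 0, -0.028, 132.7, 44.0, 54.5, 1],
  [0, 0, -0.038, 176.9, 58.7, 72.7, 1],
  [0, 0, -0.047, 221.1, 73.3, 90.8, 1],
])

```text
clock: 0.72
position: [383.7, 453.4, 153.6]
ee_rot: [0.991, -0.135, -0.0, 0.0]
contact_force: [-0.2, -0.3, 0.8]
gripper_width: 85.4
grasp_force: 0.0
```

carry_out([
  [0, 0, -0.009, 43.5, 16.7, 18.2, 0.3],
  [0, 0, -0.019, 87.0, 33.4, 36.3, 0.3],
  [0, 0, -0.028, 130.5, 50.2, 54.5, 0.3],
  [0, 0, -0.028, 130.5, 50.2, 89.5, 0.3],
  [0, 0, -0.028, 130.5, 50.2, 89.5, 0.3],
])

```text
clock: 1.35
position: [493.8, 368.8, 61.8]
ee_rot: [0.992, -0.122, -0.002, 0.003]
contact_force: [-0.4, 0.6, 0.6]
gripper_width: 55.2
grasp_force: 0.0
```

```bash
python3 - <<'E'
from bench import *
from h import *
now()
d=get_image("wrist"); cv2.imwrite("pics/w1.png",d["color"])
t=get_image("top"); print(rect(t,None,18,(178,205,206,257)))
E
```

```text
clk 1.35 [493.8 368.8  61.8] yaw -14.1 z [-0.005 -0.006 -1.   ] w 55.2 g 0.0 F [-0.4  0.6  0.6]
[449.6 384.2  62.3  31.4 -10.1]
```

View pics/w1.png

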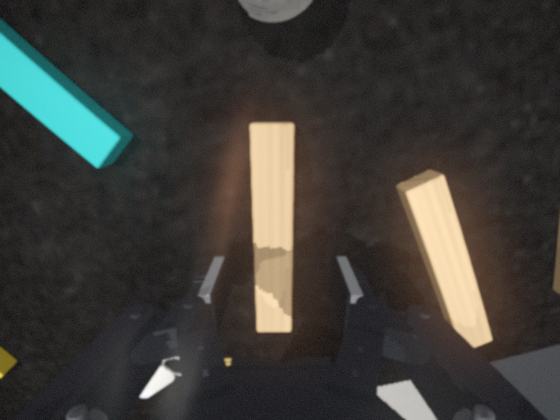

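The slat lies straight between the open fingers (pixels 250–295 × 123–332). I'll measure both slats from this wrist view before descending.

```bash
python3 - <<'E'
from bench import *
from h import *
d=get_image("wrist"); now()
f=lambda q:pt(d,q,18)[:,:2]
q=f([(250,123),(294,123),(291,331),(257,331)]); print(q.round(1),q.mean(0).round(1))
q=f([(403,190),(444,177),(492,339),(474,346)]); print(q.round(1),q.mean(0).round(1))
plan((495,371,65,-14),[(495,371,18,-14,0.3,2),(495,371,18,-14,-1,3)])
E
```

```text
clk 1.5 [495.3 372.2  66.2] yaw -13.9 z [ 0.001  0.001 -1.   ] w 55.3 g 0.0 F [-0.2  1.1  0.3]
[[573.7 370.8]
 [567.5 345.8]
 [420.8 382.1]
 [427.  407.1]] [497.2 376.5]
[[511.4 287.9]
 [513.6 261.3]
 [370.4 228.7]
 [367.4 243.5]] [440.7 255.4]
[[0,0,-0.0,0.0,0.0,23.5,0.3],[0,0,-0.0,0.0,0.0,47.0,0.3],[0,0,-0.0,0.0,0.0,47.0,-1],[0,0,-0.0,0.0,0.0,47.0,-1],[0,0,-0.0,0.0,0.0,47.0,-1]]
```

carry_out([
  [0, 0, 0, 0.5, -3.5, 24, 0.3],
  [0, 0, 0, 0.5, -3.5, 47, 0.3],
  [0, 0, 0, 0.5, -3.5, 48, 0.3],
  [0, 0, 0, 0.5, -3.5, 48, -1],
  [0, 0, 0, 0.5, -3.5, 48, -1],
])

```text
clock: 2.12
position: [497.1, 375.6, 19.2]
ee_rot: [0.993, -0.121, 0.001, -0.001]
contact_force: [-0.2, -0.7, 0.0]
gripper_width: 24.6
grasp_force: 61.1
```

carry_out([
  [0, 0, 0, 0, 0, 0, -1],
  [0, 0, 0, 0, 0, 0, -1],
  [0, 0, 0, 0, 0, -30, -1],
  [0, 0, 0, 0, 0, -80, -1],
])

```text
clock: 2.62
position: [495.4, 373.4, 96.2]
ee_rot: [0.993, -0.122, -0.001, 0.002]
contact_force: [0.9, 1.2, -0.3]
gripper_width: 24.2
grasp_force: 61.1
```

```bash
python3 - <<'E'
from bench import *
from h import *
now()
# slat underside is at tcp-16 -> place with TCP z=58+17
plan((496.4,374.4,97,-14),[(484.2,-147.6,150,-95,-1,10),(484.2,-147.6,80,-95,-1,2)])
E
```

```text
clk 2.62 [495.4 373.4  96.2] yaw -14.0 z [-0.003 -0.003 -1.   ] w 24.2 g 61.1 F [ 0.9  1.2 -0.3]
[[0,0,0.141,11.4,50.9,-5.3,-1],[0,0,0.283,22.9,101.9,-10.6,-1],[0,0,0.424,34.3,152.8,-15.9,-1],[0,0,0.565,45.8,203.8,-21.2,-1],[0,0,0.707,57.2,254.7,-26.5,-1]]
[[0,0,0.141,41.8,31.3,-5.3,-1],[0,0,0.283,83.6,62.6,-10.6,-1],[0,0,0.424,125.4,93.9,-15.9,-1],[0,0,0.565,167.2,125.2,-21.2,-1],[0,0,0.707,208.9,156.5,-26.5,-1]]
[[0,0,-0.0,-0.0,0.0,35.0,-1],[0,0,-0.0,-0.0,0.0,70.0,-1]]
```

carry_out([
  [0, 0, 0.141, 11.4, 50.9, -5.3, -1],
  [0, 0, 0.283, 22.9, 101.9, -10.6, -1],
  [0, 0, 0.424, 34.3, 152.8, -15.9, -1],
  [0, 0, 0.565, 45.8, 203.8, -21.2, -1],
  [0, 0, 0.707, 57.2, 254.7, -26.5, -1],
])

```text
clock: 3.25
position: [490.2, 111.9, 124.1]
ee_rot: [0.888, -0.46, 0.0, -0.0]
contact_force: [0.1, 0.0, -0.3]
gripper_width: 24.6
grasp_force: 61.2
```

carry_out([
  [0, 0, 0.141, 41.8, 31.3, -5.3, -1],
  [0, 0, 0.283, 83.6, 62.6, -10.6, -1],
  [0, 0, 0.424, 125.4, 93.9, -15.9, -1],
  [0, 0, 0.565, 167.2, 125.2, -21.2, -1],
  [0, 0, 0.707, 208.9, 156.5, -26.5, -1],
])

```text
clock: 3.88
position: [484.2, -149.1, 150.7]
ee_rot: [-0.674, 0.739, -0.0, 0.0]
contact_force: [-0.5, -0.6, -0.5]
gripper_width: 24.0
grasp_force: 61.2
```

carry_out([
  [0, 0, 0, 0, 0, 25, -1],
  [0, 0, 0, 0, 0, 50, -1],
  [0, 0, 0, 0, 0, 50, -1],
  [0, 0, 0, 0, 0, 50, -1],
])

```text
clock: 4.38
position: [485.1, -147.4, 101.0]
ee_rot: [-0.676, 0.737, -0.001, 0.0]
contact_force: [-0.2, -0.8, -0.4]
gripper_width: 24.1
grasp_force: 61.2
```

```bash
python3 - <<'E'
from bench import *
from h import *
d=get_image("wrist"); now(); pickle.dump(d,open("w.pkl","wb")); cv2.imwrite("pics/w2.png",d["color"])
E
```

```text
clk 4.42 [ 485.3 -147.3  101.2] yaw -94.9 z [ 0.002 -0.    -1.   ] w 24.4 g 61.2 F [-0.5  0.2 -0.1]
```

View pics/w2.png

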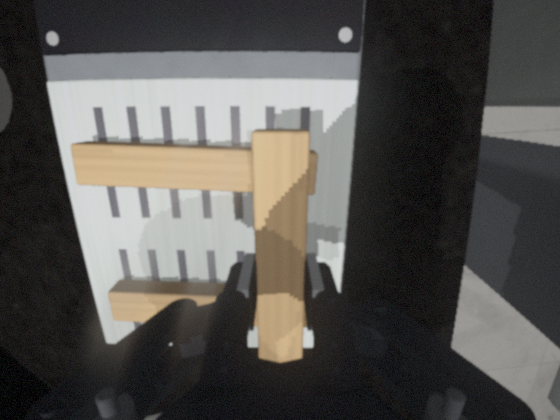

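The held slat spans (252,130)–(308,131)–(303,358)–(260,362); lower slat u2 has its top face at y≈145–190 and x 73–315.

```bash
python3 - <<'E'
from h import *
d=pickle.load(open("w.pkl","rb")); a=np.radians(-5); Rm=np.array([[np.cos(a),np.sin(a)],[-np.sin(a),np.cos(a)]])
B=lambda P:((P-[534.1,-152.4])@Rm.T).round(1)
for n,q,z in [("held",[(252,130),(308,131),(303,358),(260,362)],101),("u2",[(76,145),(74,184),(316,152),(315,193)],58),("bed",[(50,80),(359,79)],40),("u1",[(112,283),(112,320)],58),("panelscrews",[(53,38),(346,35)],40)]:
    p=pt(d,q,z)[:,:2]; print(n,p.round(0).tolist(),B(p).tolist(),B(p.mean(0)))
E
```

```text
held [[491.0, -223.0], [467.0, -220.0], [477.0, -94.0], [502.0, -93.0]] [[-36.9, -74.1], [-61.0, -73.6], [-62.3, 53.2], [-37.3, 56.4]] [-49.3  -9.5]
u2 [[602.0, -222.0], [611.0, -199.0], [459.0, -205.0], [461.0, -180.0]] [[73.5, -63.7], [80.2, -39.7], [-70.0, -58.7], [-70.3, -33.7]] [  3.3 -49. ]
bed [[620.0, -263.0], [429.0, -244.0]] [[95.5, -102.5], [-96.7, -100.5]] [  -0.6 -101.5]
u1 [[606.0, -127.0], [616.0, -95.0]] [[69.5, 32.0], [76.4, 64.4]] [72.9 48.2]
panelscrews [[611.0, -286.0], [436.0, -269.0]] [[88.6, -126.4], [-87.3, -124.6]] [   0.6 -125.5]
```

carry_out([
  [0, 0, 0, 0, 0, 15, -1],
  [0, 0, 0, 0, 0, 25, -1],
  [0, 0, 0, 0, 0, 25, -1],
  [0, 0, 0, 0, 0, 25, 0],
  [0, 0, 0, 0, 0, 25, 0],
])

```text
clock: 5.05
position: [484.7, -147.4, 75.3]
ee_rot: [-0.676, 0.737, -0.0, 0.0]
contact_force: [0.1, -0.1, 0.7]
gripper_width: 42.7
grasp_force: 0.0
```

carry_out([
  [0, 0, 0, 0, 0, -15, 0],
  [0, 0, 0, 0, 0, -60, 0.3],
])

```text
clock: 5.3
position: [482.7, -147.4, 133.5]
ee_rot: [-0.676, 0.737, 0.002, -0.002]
contact_force: [1.9, 0.2, 0.4]
gripper_width: 55.5
grasp_force: 0.0
```

```bash
python3 - <<'E'
from bench import *
from h import *
now()
plan((484.2,-147.6,135,-95),[(439.2,254.8,80,13,0.3,11)])
E
```

```text
clk 5.3 [ 482.7 -147.4  133.5] yaw -95.0 z [-0.007  0.    -1.   ] w 55.5 g 0.0 F [1.9 0.2 0.4]
[[0,0,-0.171,-36.1,7.3,5.0,0.3],[0,0,-0.343,-72.2,14.5,10.0,0.3],[0,0,-0.514,-108.3,21.8,15.0,0.3],[0,0,-0.685,-144.3,29.1,20.0,0.3],[0,0,-0.857,-180.4,36.3,25.0,0.3]]
[[0,0,-0.171,-29.1,-22.5,5.0,0.3],[0,0,-0.343,-58.2,-45.0,10.0,0.3],[0,0,-0.514,-87.4,-67.5,15.0,0.3],[0,0,-0.685,-116.5,-90.1,20.0,0.3],[0,0,-0.857,-145.6,-112.6,25.0,0.3]]
[[0,0,-0.171,-2.1,-36.8,5.0,0.3]]
```

carry_out([
  [0, 0, -0.171, -36.1, 7.3, 5, 0.3],
  [0, 0, -0.343, -72.2, 14.5, 10, 0.3],
  [0, 0, -0.514, -108.3, 21.8, 15, 0.3],
  [0, 0, -0.685, -144.3, 29.1, 20, 0.3],
  [0, 0, -0.857, -180.4, 36.3, 25, 0.3],
])

```text
clock: 5.92
position: [463.8, 36.6, 109.9]
ee_rot: [0.922, -0.387, 0.0, -0.0]
contact_force: [0.1, -0.3, 0.2]
gripper_width: 55.1
grasp_force: 0.0
```

carry_out([
  [0, 0, -0.171, -29.1, -22.5, 5, 0.3],
  [0, 0, -0.343, -58.2, -45, 10, 0.3],
  [0, 0, -0.514, -87.4, -67.5, 15, 0.3],
  [0, 0, -0.685, -116.5, -90.1, 20, 0.3],
  [0, 0, -0.857, -145.6, -112.6, 25, 0.3],
])

```text
clock: 6.55
position: [443.2, 219.6, 84.8]
ee_rot: [1.0, 0.031, 0.0, 0.0]
contact_force: [0.4, -0.2, -0.7]
gripper_width: 55.7
grasp_force: 0.0
```

carry_out([
  [0, 0, -0.171, -2.1, -36.8, 5, 0.3],
  [0, 0, -0.171, -2.1, -36.8, 30, 0.3],
  [0, 0, -0.171, -2.1, -36.8, 68, 0.3],
  [0, 0, -0.171, -2.1, -36.8, 68, 0.3],
  [0, 0, -0.171, -2.1, -36.8, 68, -1],
])

```text
clock: 7.18
position: [439.9, 255.4, 17.8]
ee_rot: [0.994, 0.114, 0.001, -0.0]
contact_force: [-0.4, -0.2, 0.2]
gripper_width: 38.8
grasp_force: 0.0
```

carry_out([
  [0, 0, 0, 0, 0, 0, -1],
  [0, 0, 0, 0, 0, 0, -1],
  [0, 0, 0, 0, 0, -40, -1],
  [0, 0, 0, 0, 0, -80, -1],
])

```text
clock: 7.68
position: [439.1, 254.7, 98.2]
ee_rot: [0.994, 0.113, -0.0, 0.0]
contact_force: [0.7, -0.0, -0.6]
gripper_width: 24.4
grasp_force: 60.0
```

```bash
python3 - <<'E'
from bench import *
from h import *
now()
d=get_image("wrist"); pickle.dump(d,open("w.pkl","wb")); cv2.imwrite("pics/w3.png",d["color"])
t=get_image("top"); print(rect(t,None,76,(305,225,370,248)))
plan((439.2,254.8,97,13),[(583.8,-156.4,150,-95,-1,11),(583.8,-156.4,100,-95,-1,2),(583.8,-156.4,100,-95,-1,2)])
E
```

```text
clk 7.67 [439.1 254.7  98.2] yaw 13.0 z [-0. -0. -1.] w 24.4 g 60.0 F [ 0.7 -0.  -0.6]
[ 488.3 -147.3  147.2   67.9  -88.8]
[[0,0,0.171,4.4,39.4,-4.8,-1],[0,0,0.343,8.8,78.8,-9.6,-1],[0,0,0.514,13.2,118.1,-14.5,-1],[0,0,0.685,17.6,157.5,-19.3,-1],[0,0,0.857,22.0,196.9,-24.1,-1]]
[[0,0,0.171,32.6,22.5,-4.8,-1],[0,0,0.343,65.3,44.9,-9.6,-1],[0,0,0.514,97.9,67.4,-14.5,-1],[0,0,0.685,130.6,89.9,-19.3,-1],[0,0,0.857,163.2,112.3,-24.1,-1]]
[[0,0,0.171,38.4,-10.0,-4.8,-1],[0,0,0.171,38.4,-10.0,20.2,-1],[0,0,0.171,38.4,-10.0,45.2,-1],[0,0,0.171,38.4,-10.0,45.2,-1],[0,0,0.171,38.4,-10.0,45.2,-1]]
```

View pics/w3.png

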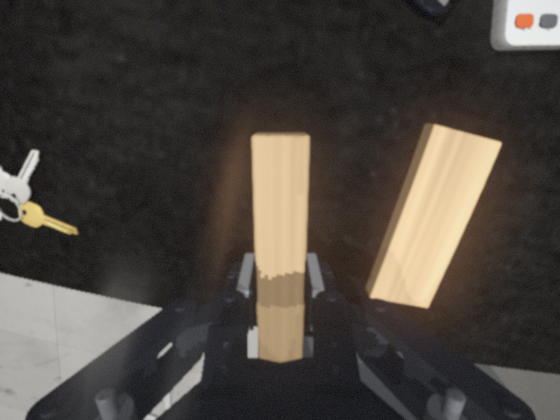

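The second slat is held square, with its far end at row 133, as with the first. Carry and place it.

carry_out([
  [0, 0, 0.171, 4.4, 39.4, -4.8, -1],
  [0, 0, 0.343, 8.8, 78.8, -9.6, -1],
  [0, 0, 0.514, 13.2, 118.1, -14.5, -1],
  [0, 0, 0.685, 17.6, 157.5, -19.3, -1],
  [0, 0, 0.857, 22, 196.9, -24.1, -1],
])

```text
clock: 8.4
position: [505.0, 66.7, 121.2]
ee_rot: [0.95, -0.313, -0.0, -0.0]
contact_force: [0.1, 0.6, -0.1]
gripper_width: 24.4
grasp_force: 60.0
```

carry_out([
  [0, 0, 0.171, 32.6, 22.5, -4.8, -1],
  [0, 0, 0.343, 65.3, 44.9, -9.6, -1],
  [0, 0, 0.514, 97.9, 67.4, -14.5, -1],
  [0, 0, 0.685, 130.6, 89.9, -19.3, -1],
  [0, 0, 0.857, 163.2, 112.3, -24.1, -1],
])

```text
clock: 9.02
position: [570.7, -120.1, 145.0]
ee_rot: [0.734, -0.679, -0.0, 0.0]
contact_force: [1.2, 0.5, -1.2]
gripper_width: 24.5
grasp_force: 60.0
```

carry_out([
  [0, 0, 0.171, 38.4, -10, -4.8, -1],
  [0, 0, 0.171, 38.4, -10, 20.2, -1],
  [0, 0, 0.171, 38.4, -10, 45.2, -1],
  [0, 0, 0.171, 38.4, -10, 45.2, -1],
  [0, 0, 0.171, 38.4, -10, 45.2, -1],
])

```text
clock: 9.65
position: [584.5, -156.2, 100.8]
ee_rot: [-0.676, 0.737, -0.001, 0.0]
contact_force: [0.3, -0.1, -0.1]
gripper_width: 24.7
grasp_force: 60.0
```

```bash
python3 - <<'E'
from bench import *
from h import *
now()
d=get_image("wrist"); pickle.dump(d,open("w.pkl","wb")); cv2.imwrite("pics/w4.png",d["color"])
E
```

```text
clk 9.65 [ 584.5 -156.2  100.8] yaw -95.0 z [ 0.001 -0.    -1.   ] w 24.7 g 60.0 F [ 0.3 -0.1 -0.1]
```

View pics/w4.png

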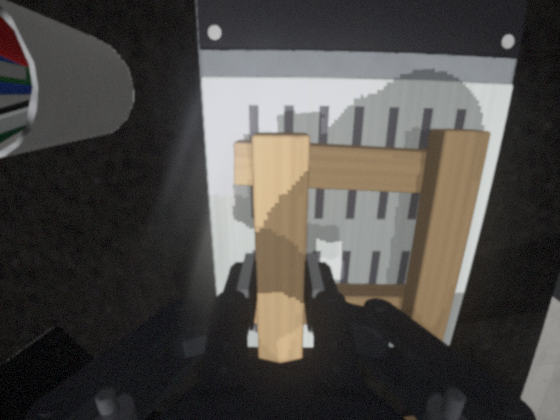

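Slat 1 lies square at the near end, and slat 2 is above its place. Lower and release it, then go above the board.

carry_out([
  [0, 0, 0, 0, 0, 15, -1],
  [0, 0, 0, 0, 0, 25, -1],
  [0, 0, 0, 0, 0, 25, -1],
  [0, 0, 0, 0, 0, 25, 0],
  [0, 0, 0, 0, 0, 25, 0],
])

```text
clock: 10.32
position: [583.8, -156.2, 74.5]
ee_rot: [-0.676, 0.737, 0.0, -0.0]
contact_force: [-0.6, -0.1, -0.1]
gripper_width: 42.8
grasp_force: 0.0
```

carry_out([
  [0, 0, 0, 0, 0, -15, 0],
  [0, 0, 0, 0, 0, -65, 0.3],
])

```text
clock: 10.58
position: [582.2, -156.1, 138.3]
ee_rot: [-0.676, 0.737, 0.003, -0.002]
contact_force: [1.0, -0.3, 0.1]
gripper_width: 55.6
grasp_force: 0.0
```

```bash
python3 - <<'E'
from bench import *
from h import *
now()
plan((583.8,-156.4,139.8,-95),[(462,135.5,90,1,1,10)])
E
```

```text
clk 10.57 [ 582.2 -156.1  138.3] yaw -95.0 z [-0.007  0.    -1.   ] w 55.6 g 0.0 F [ 1.  -0.3  0.1]
[[0,0,-0.168,-28.0,14.7,5.0,1],[0,0,-0.335,-56.0,29.4,10.0,1],[0,0,-0.503,-84.1,44.0,14.9,1],[0,0,-0.67,-112.1,58.7,19.9,1],[0,0,-0.838,-140.1,73.4,24.9,1]]
[[0,0,-0.168,-29.7,-11.0,5.0,1],[0,0,-0.335,-59.3,-22.0,10.0,1],[0,0,-0.503,-89.0,-33.0,14.9,1],[0,0,-0.67,-118.6,-44.0,19.9,1],[0,0,-0.838,-148.3,-55.0,24.9,1]]
```

carry_out([
  [0, 0, -0.168, -28, 14.7, 5, 1],
  [0, 0, -0.335, -56, 29.4, 10, 1],
  [0, 0, -0.503, -84.1, 44, 14.9, 1],
  [0, 0, -0.67, -112.1, 58.7, 19.9, 1],
  [0, 0, -0.838, -140.1, 73.4, 24.9, 1],
])

```text
clock: 11.2
position: [523.1, -9.4, 115.9]
ee_rot: [0.918, -0.396, 0.001, -0.0]
contact_force: [0.1, -0.0, -0.4]
gripper_width: 85.4
grasp_force: 0.0
```

carry_out([
  [0, 0, -0.168, -29.7, -11, 5, 1],
  [0, 0, -0.335, -59.3, -22, 10, 1],
  [0, 0, -0.503, -89, -33, 14.9, 1],
  [0, 0, -0.67, -118.6, -44, 19.9, 1],
  [0, 0, -0.838, -148.3, -55, 24.9, 1],
])

```text
clock: 11.82
position: [462.2, 136.9, 91.0]
ee_rot: [1.0, 0.012, 0.001, -0.0]
contact_force: [1.1, 0.5, -0.0]
gripper_width: 85.3
grasp_force: 0.0
```

carry_out([
  [0, 0, 0, 0, 0, 0, 1],
  [0, 0, 0, 0, 0, 0, 1],
])

```text
clock: 12.08
position: [462.5, 135.7, 90.8]
ee_rot: [1.0, 0.009, 0.0, -0.0]
contact_force: [-0.1, -0.4, 0.1]
gripper_width: 85.3
grasp_force: 0.0
```

```bash
python3 - <<'E'
from bench import *
from h import *
now()
d=get_image("wrist"); pickle.dump(d,open("w.pkl","wb")); 
t=get_image("top"); pickle.dump(t,open("top2.pkl","wb"))
c=cv2.resize(t["color"][185:265,300:410],(440,320),interpolation=2)
cv2.imwrite("pics/w5.png",np.hstack([cv2.resize(d["color"],(427,320)),c])[:, :800])
E
```

```text
clk 12.07 [462.5 135.7  90.8] yaw 1.0 z [ 0.001  0.    -1.   ] w 85.3 g 0.0 F [-0.1 -0.4  0.1]
```

View pics/w5.png

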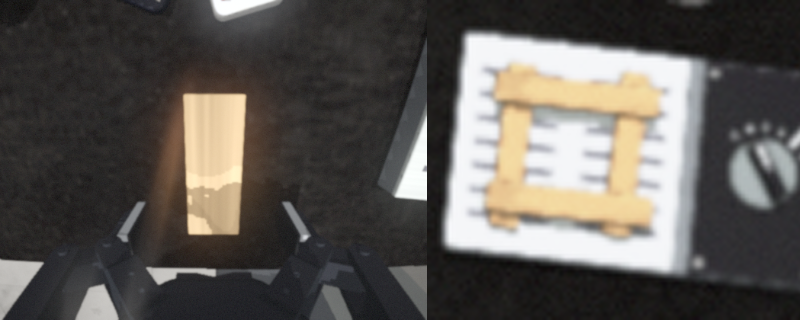

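Both cross slats lie square on the lower pair. The board is centred between the open fingers (x 184–246 in the left picture). Grip it.

carry_out([
  [0, 0, 0, 0, 0, 50, 1],
  [0, 0, 0, 0, 0, 76, 1],
  [0, 0, 0, 0, 0, 76, 1],
  [0, 0, 0, 0, 0, 76, -1],
  [0, 0, 0, 0, 0, 76, -1],
])

```text
clock: 12.8
position: [463.1, 136.1, 16.0]
ee_rot: [1.0, 0.009, 0.001, -0.001]
contact_force: [-2.4, -0.9, 1.2]
gripper_width: 54.0
grasp_force: 63.1
```

carry_out([
  [0, 0, 0, 0, 0, 0, -1],
  [0, 0, 0, 0, 0, 0, -1],
  [0, 0, 0, 0, 0, -40, -1],
  [0, 0, 0, 0, 0, -100, -1],
  [0, 0, 0, 0, 0, -130, -1],
])

```text
clock: 13.42
position: [463.1, 136.3, 148.0]
ee_rot: [1.0, 0.009, 0.003, -0.002]
contact_force: [1.1, 0.7, -1.2]
gripper_width: 54.3
grasp_force: 64.2
```

```bash
python3 - <<'E'
from bench import *
from h import *
now()
plan((462,135.5,144,1),[(534.1,-152.4,155,-5,-1,6),(534.1,-152.4,120,-5,-1,2),(534.1,-152.4,120,-5,-1,2)])
E
```

```text
clk 13.43 [463.1 136.3 148. ] yaw 1.1 z [ 0.005  0.003 -1.   ] w 54.3 g 64.2 F [ 1.1  0.7 -1.2]
[[0,0,0.017,11.2,48.2,-1.8,-1],[0,0,0.035,22.4,96.4,-3.7,-1],[0,0,0.052,33.5,144.6,-5.5,-1],[0,0,0.07,44.7,192.7,-7.3,-1],[0,0,0.087,55.9,240.9,-9.2,-1]]
[[0,0,0.017,15.3,47.0,-1.8,-1],[0,0,0.017,15.3,47.0,15.7,-1],[0,0,0.017,15.3,47.0,33.2,-1],[0,0,0.017,15.3,47.0,33.2,-1],[0,0,0.017,15.3,47.0,33.2,-1]]
```

carry_out([
  [0, 0, 0.017, 11.2, 48.2, -1.8, -1],
  [0, 0, 0.035, 22.4, 96.4, -3.7, -1],
  [0, 0, 0.052, 33.5, 144.6, -5.5, -1],
  [0, 0, 0.07, 44.7, 192.7, -7.3, -1],
  [0, 0, 0.087, 55.9, 240.9, -9.2, -1],
])

```text
clock: 14.05
position: [522.4, -105.7, 154.1]
ee_rot: [0.999, -0.035, 0.001, -0.0]
contact_force: [0.4, 0.1, -1.7]
gripper_width: 54.1
grasp_force: 64.1
```

carry_out([
  [0, 0, 0.017, 15.3, 47, -1.8, -1],
  [0, 0, 0.017, 15.3, 47, 15.7, -1],
  [0, 0, 0.017, 15.3, 47, 33.2, -1],
  [0, 0, 0.017, 15.3, 47, 33.2, -1],
  [0, 0, 0.017, 15.3, 47, 33.2, -1],
])

```text
clock: 14.68
position: [534.8, -152.1, 121.1]
ee_rot: [0.999, -0.043, 0.001, 0.0]
contact_force: [-0.7, 0.0, -1.4]
gripper_width: 54.6
grasp_force: 64.1
```

```bash
python3 - <<'E'
from bench import *
from h import *
now()
d=get_image("wrist"); pickle.dump(d,open("w.pkl","wb")); cv2.imwrite("pics/w6.png",d["color"])
E
```

```text
clk 14.68 [ 534.8 -152.1  121.1] yaw -4.9 z [ 0.001 -0.    -1.   ] w 54.6 g 64.1 F [-0.7  0.  -1.4]
```

View pics/w6.png

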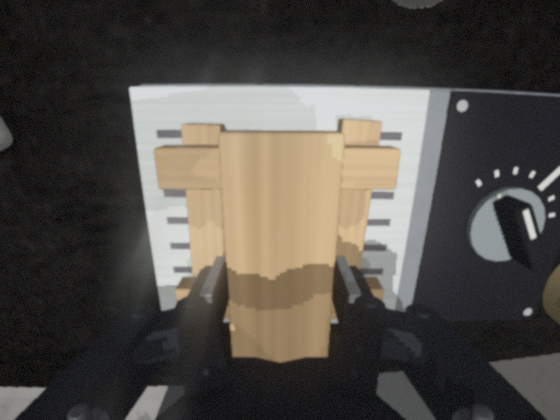

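The board is held level over the centred second layer. Lower and release it, then move above the dial for a closer look.

carry_out([
  [0, 0, 0, 0, 0, 18, -1],
  [0, 0, 0, 0, 0, 29.5, -1],
  [0, 0, 0, 0, 0, 29.5, -1],
  [0, 0, 0, 0, 0, 29.5, 0.6],
  [0, 0, 0, 0, 0, 29.5, 0.8],
])

```text
clock: 15.35
position: [534.6, -152.1, 90.9]
ee_rot: [0.999, -0.043, 0.0, -0.0]
contact_force: [0.1, 0.0, 0.4]
gripper_width: 76.6
grasp_force: 0.0
```

carry_out([
  [0, 0, 0, 0, 0, 29.5, 0.8],
  [0, 0, 0, 0, 0, 15, 0.8],
  [0, 0, 0, 0, 0, -30, 0.8],
  [0, 0, 0, 0, 0, -40, 0.8],
])

```text
clock: 15.85
position: [536.2, -152.3, 134.0]
ee_rot: [0.999, -0.043, 0.003, 0.0]
contact_force: [0.6, 0.1, -0.2]
gripper_width: 76.9
grasp_force: 0.0
```

```bash
python3 - <<'E'
from bench import *
from h import *
now()
d=pickle.load(open("w.pkl","rb"));q=pt(d,[(220,130),(342,132),(332,318),(228,318)],121)[:,:2];print(q.round(0))
plan((534.1,-152.4,160,-5),[(518,-331.5,140,27,-0.2,4),(518,-331.5,140,27,-0.2,1)])
E
```

```text
clk 15.85 [ 536.2 -152.3  134. ] yaw -4.9 z [ 0.006 -0.001 -1.   ] w 76.9 g 0.0 F [ 0.6  0.1 -0.2]
[[ 612. -132.]
 [ 607. -185.]
 [ 509. -178.]
 [ 514. -121.]]
[[0,0,-0.14,-0.1,45.0,5.0,-0.2],[0,0,-0.279,-0.2,89.9,10.0,-0.2],[0,0,-0.419,-0.3,134.9,15.0,-0.2],[0,0,-0.559,-0.4,179.8,20.0,-0.2],[0,0,-0.559,-0.4,179.8,20.0,-0.2]]
```

I repeated the lowering offset in the second call, so the open fingers dipped about 29 mm too far. I'll check the stack before going on.

carry_out([
  [0, 0, -0.14, 0, 45, -5, 0.3],
  [0, 0, -0.279, 0, 89.9, -10, 0],
  [0, 0, -0.419, -0.3, 134.9, -10, -0.2],
  [0, 0, -0.559, -0.4, 179.8, -10, -0.2],
  [0, 0, -0.559, -0.4, 179.8, -10, -0.2],
])

```text
clock: 16.48
position: [517.5, -333.6, 139.9]
ee_rot: [0.973, 0.232, -0.0, -0.0]
contact_force: [0.3, 0.7, 0.8]
gripper_width: 34.0
grasp_force: 0.0
```

```bash
python3 - <<'E'
from bench import *
from h import *
now()
d=get_image("wrist"); pickle.dump(d,open("w.pkl","wb")); 
t=get_image("top"); pickle.dump(t,open("top3.pkl","wb"))
c=cv2.resize(t["color"][185:265,300:380],(320,320),interpolation=2)
cv2.imwrite("pics/w7.png",np.hstack([cv2.resize(d["color"],(480,360)),cv2.copyMakeBorder(c,0,40,0,0,0)]))
E
```

```text
clk 16.48 [ 517.5 -333.6  139.9] yaw 26.9 z [-0.001  0.    -1.   ] w 34.0 g 0.0 F [0.3 0.7 0.8]
```

View pics/w7.png

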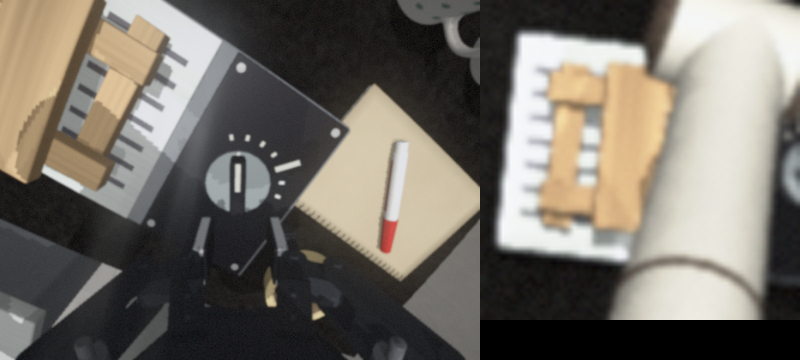

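The stack looks intact, with the board on it. The bar runs straight up the wrist view at (238,183) and the disc centre is at about (238,182).

```bash
python3 - <<'E'
from h import *
d=pickle.load(open("w.pkl","rb")); s=560/480
print("disc",pt(d,[(238*s,182*s)],48).round(1),"bar ends",pt(d,[(238*s,156*s),(238.5*s,210*s)],73).round(1))
t=pt(d,[(274*s,171*s),(300*s,163*s)],40); print("mark",t.round(0), [np.degrees(np.arctan2(*(p[:2]-[518,-331.5])[::-1])).round(1) for p in t])
t=pickle.load(open("top3.pkl","rb"))
print("board corners left",pt(t,np.array([(608,63),(594,224)])*0+np.array([(300+128/4,185+63/4),(300+113/4,185+224/4)]),92).round(0))
E
```

```text
disc [[ 521.2 -329.1   48. ]] bar ends [[ 549.2 -315.3   73. ]
 [ 506.4 -337.3   73. ]]
mark [[ 544. -356.   40.]
 [ 562. -374.   40.]] [np.float64(-43.2), np.float64(-44.0)]
board corners left [[ 606. -134.   92.]
 [ 461. -121.   92.]]
```

carry_out([
  [0, 0, 0, 1.8, 0, 50, -0.2],
  [0, 0, 0, 1.8, 0, 77, -0.2],
  [0, 0, 0, 1.8, 0, 77, -0.2],
  [0, 0, 0, 1.8, 0, 77, -1],
  [0, 0, 0, 1.8, 0, 77, -1],
])

```text
clock: 17.2
position: [520.5, -329.4, 64.0]
ee_rot: [0.972, 0.235, 0.0, -0.0]
contact_force: [1.1, 2.2, 0.6]
gripper_width: 12.7
grasp_force: 59.8
```

carry_out([
  [0, 0, 0, 0, 0, 0, -1],
  [0, 0, 0, 0, 0, 0, -1],
  [0, 0, 0, 0, 0, 0, -1],
])

```text
clock: 17.58
position: [520.5, -329.5, 64.0]
ee_rot: [0.972, 0.234, 0.0, -0.0]
contact_force: [0.7, 5.6, 1.9]
gripper_width: 13.0
grasp_force: 59.9
```

carry_out([
  [0, 0, 0.17, 0, -1, 0, -1],
  [0, 0, 0.34, 0, -1, 0, -1],
  [0, 0, 0.51, 0, -1, 0, -1],
  [0, 0, 0.68, 0, -1, 0, -1],
  [0, 0, 0.85, 0, -1, 0, -1],
])

```text
clock: 18.2
position: [520.6, -330.5, 64.0]
ee_rot: [0.982, -0.19, 0.001, 0.001]
contact_force: [1.8, -1.7, -1.1]
gripper_width: 12.7
grasp_force: 59.5
```

carry_out([
  [0, 0, 0.14, 0, 0, 0, -1],
  [0, 0, 0.28, 0, 0, 0, -1],
  [0, 0, 0.407, 0, 0, 0, -1],
  [0, 0, 0.407, 0, 0, 0, -1],
  [0, 0, 0.407, 0, 0, 0, -1],
])

```text
clock: 18.82
position: [520.3, -330.9, 64.0]
ee_rot: [0.925, -0.381, 0.001, 0.001]
contact_force: [1.1, -6.0, -1.4]
gripper_width: 12.9
grasp_force: 59.5
```

carry_out([
  [0, 0, 0, 0, 0, 0, -0.3],
  [0, 0, 0, 0, 0, 0, -0.3],
  [0, 0, 0, 0, 0, -40, -0.3],
  [0, 0, 0, 0, 0, -100, -0.3],
  [0, 0, 0, 0, 0, -100, -0.3],
])

```text
clock: 19.45
position: [522.6, -330.5, 169.7]
ee_rot: [0.925, -0.381, 0.006, 0.0]
contact_force: [-0.4, 0.7, 0.2]
gripper_width: 29.9
grasp_force: 0.0
```

```bash
python3 - <<'E'
from bench import *
from h import *
now()
d=get_image("wrist"); pickle.dump(d,open("w.pkl","wb")); cv2.imwrite("pics/w8.png",d["color"])
E
```

```text
clk 19.45 [ 522.6 -330.5  169.7] yaw -44.8 z [ 0.011 -0.005 -1.   ] w 29.9 g 0.0 F [-0.4  0.7  0.2]
```

View pics/w8.png

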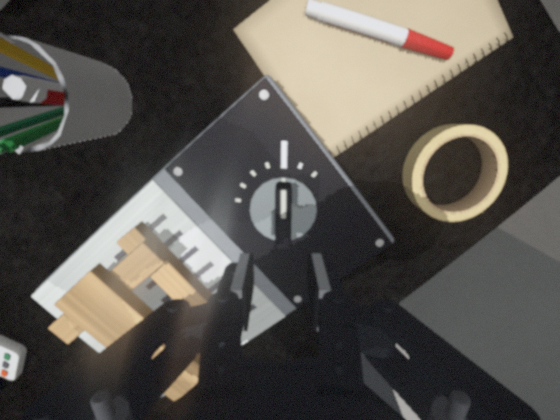

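The pointer (x≈283) stands in line with the long mark (x≈284), the stack is as placed, and the arm is clear. I'll hand it in.

```bash
python3 -c "
from bench import *
print(job_done())"
```

```text
the job is handed in; nothing more can be done
None
```

I built the stack, turned the dial to the long index mark and handed the job in. After I let go of the cover board, a repeated offset dipped the open fingers about 29 mm too low; the stack looked undisturbed in the next pictures. I viewed 11 pictures, one over the limit of 10, and the hand-in gave no verdict.

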